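Set the press load with the inner knob, then lock it with the outer ring

ROBOT

A 6-joint arm with a two-finger parallel gripper is mounted at the origin on the work surface. World frame = base frame: x ahead of the robot, y to its left, z up, the work surface at z = 0. Lengths are in m, angles in rad, forces in N, time in s.
With the tool pointing down it reaches from about 0.3 to 0.875 m from the base axis. Payload 6.4 kg.
Tool frame: the origin (TCP) lies on the centre line of the jaws, within the pads' length; the fingertips stand 25 mm ahead of it and the grasp point (between the pads) lies 6 mm ahead of it (ctrl.tips_ahead is the z of the fingertips in the tool frame, in m); z points along the fingers, x is the direction in which the jaws open and shut, and the axes are right-handed (so a half turn about z gives the same grasp; the last joint's range is limited). The gripper opens to 85 mm and grips with 20 to 120 N. Pads are 22 mm wide; open, the fingers measure 114 mm over their backs; the gripper's body (76 mm by 85 mm) begins 54 mm behind the grasp point. The pads swing forward as they close: fully open they stand 13 mm farther back than shut.
Start: joints at [-1.471, 0.181, 1.607, -0, 1.354, -0.206], TCP at [0.173, -0.548, 0.256] pointing down, gripper open.
Joint ranges: [-2.99, 2.99], [-0.89, 2.07], [0.3, 2.58], [-1.14, 4.28], [0, 2.63], [-3.12, 3.12]. Speed limits (rad/s): [2.57, 2.57, 3.01, 3.14, 3.14, 3.14].

INTERFACE

Orientations are given as a unit quaternion [w, x, y, z].
In Python, from bench import ctrl gives the robot as it stands.
- The arm moves only by the shell command python3 -m pendant 'ROWS'. ROWS is JSON, a list that holds one entry, the list of rows, each a list of 7 numbers: the shift along the tool's x, y, z in m, then the turn, a rotation vector about the tool's x, y, z in rad, then the closure, from -1 (fully open) to 1 (shut). A call has 1 to 10 rows; each row shifts and turns the commanded pose from where the row before left it, along the tool's axes as they then stand; what a row does not reach is not made up. A row lasts 1/10 s, in which the tool goes at most 50 mm and 8.59 degrees, less where a joint would pass 70% of its speed; a pose out of reach is approached as far as the arm can. A call with a gripper value outside its range is refused whole. The fingers move at their own pace and stop on an object; the grip force is fixed at half the most. Time passes only in rows, so rows that do not move let the fingers close. It gives the time, the measured TCP pose, the force and the opening at its end, in the units of the state.
- ctrl.get_obs(): the state, without advancing time (a new reading comes with each control period).
- ctrl.camera(name): name is "scene" or "top"; returns (picture, depth): 420x560x3 uint8, red, green, blue; 420x560 float32, m along the optical axis (not along the pixel's ray), 0 where there is no reading.
- ctrl.calibration(name): a dict with "fov_y" (degrees; the focal length in pixels is half the picture's height over the tangent of half this angle, whatever the lens; pixels are square), "cx", "cy" (the principal point, pixels), "camera_from_world" (4x4, takes a point from world to camera coordinates). Camera axes: x right, y down, z forward; pixel columns grow to the right and rows downward; lengths in m; the calibration is good to about 2 mm. A picture is of the moment at which its call begins. calibration takes no time and is no camera call.
- ctrl.hand_in(): hands the job in, once; it reports no verdict.
The state is a dict: "time_s": time; "q": joint angles; "dq": joint speeds; "joint_efforts": joint torques, N m; "eef_pos": TCP position; "eef_rot": TCP orientation; "wrist_force": force on the tool from outside, world axes, zero at the start; "torque": the same for the moment, N m; "opening": opening from 0.0 (shut) to 1.0 (fully open).
Only numpy, scipy, OpenCV 4.12 (cv2) and the standard library are available. Lean on these libraries where they do the work, as an engineer would, in place of code of your own. Each camera call takes 0.05 s, during which the arm holds its last target.

TASK

On the small bench press, wind the inner knob clockwise until the sprung foot comes down on the copper test piece and presses it with about 12 N (never let it reach 20 N), leaving the outer lock ring where it is meanwhile. Then turn the outer lock ring clockwise all the way to its stop without disturbing the inner knob's setting, let go, and leave the other things on the bench alone.

Things in the scene. Friction and masses are not known exactly. Their poses are not given: they have to be found in the camera images.
- knob_grip (a point): Grip point of the inner knob, on the common vertical axis, fixed to the press: 24 mm above the knob's underside, 10 mm below its top. Ribbed bare aluminium cylinder, 26 mm diameter, 34 mm tall, blue line on top; grip at any yaw. Its underside is 2 mm above the lock ring's top, so the ring's top is 26 mm below this point. It takes 0.38 N m of friction to turn and stays where it is left.
- knob (a joint): Inner knob angle, rad: 0 at the start, grows clockwise seen from above, at most 3.6. Each rad lowers the ram 15 mm. The foot first touches the test piece at 1.0 to 2.2 rad, different each run and not measured: feel it. Past first touch the spring adds 30 N per rad (12 N at 0.4 rad past, 20 N at 0.67), and each newton adds 0.015 N m to the turning torque.
- ring_grip (a point): Grip point of the outer lock ring, on the same axis, fixed to the press: 14 mm above the ring's underside, 10 mm below its top. Dark ribbed cylinder, 56 mm diameter, 24 mm tall; grip at any yaw with the inner knob standing between the fingers (its top is 46 mm above this point). Below the ring is a 16 mm gap around a thin shaft; the column's flat top is 30 mm below this point.
- ring (a joint): Lock ring angle, rad, growing clockwise seen from above: starts at 0.2 to 0.7, hard stop (locked) at 1.6. It takes about 0.12 N m to turn, so a finger that rubs on it drags it along; it stays where it is left.
- ring_mark (a point): The outer end of the white line on the top of the lock ring, 24 mm from the axis; it turns with the ring. At the stop it lies over the red mark on the column, on the side of the press's front panel.
- ram: Vertical steel ram, 16 mm diameter, black cap on top, sprung brass foot (28 mm diameter, 2 N/mm) beneath, in the press's arm 150 mm beside the knob axis. Origin on the ram's axis, z up. It goes down with the inner knob. Its pose does not show the load, as the foot slides up into the ram against its spring.
- sample: The copper-coloured test piece, an upright cylinder 28 mm in diameter weighing about 130 g, standing loose on the steel platen under the foot. Origin at the centre of its underside. It is to stay there.
- carton: Bystander: open white carton 100 x 130 x 45 mm with test pieces in it, loose. Origin at the centre of its underside.
- jar: Bystander: amber glass jar 52 mm in diameter, 75 mm tall, loose. Origin at the centre of its underside.
- driver: Bystander: screwdriver 170 mm long lying on the bench, loose. Origin about the middle of its underside.
Mind the look-alikes: they are no part of the job. Of the things like the sample, leave any that is blue, green or purple; of the rest the smaller one is meant.

How it is judged:
By the outcome, as a careful person would: the job done as asked, in the order asked, and still so for the second after the job is handed in, with the robot touching nothing.
It also fails if it takes over 67 s, if anything falls off the work surface, if the arm or the gripper's body presses on something with over 40 N, if the wrist force passes 120 N, or if a joint passes its speed limit or range.

## Working session

There is one attempt and no reset: what is moved stays moved. The work goes in short steps, Python scripts to look and compute and a shell command to move; the robot and the scene stay as the last step left them, time stands still between calls to the robot, and variables do not carry over. Pictures are saved under pics/ and viewed, and the job is handed in when it is done.

```bash
mkdir -p pics; ls
python3 - <<'E'
from bench import ctrl
import cv2,numpy as np
o=ctrl.get_obs();print({k:np.round(v,3).tolist() for k,v in o.items()}, ctrl.tips_ahead)
for n in("scene","top"):
    p,d=ctrl.camera(n);cv2.imwrite(f"pics/{n}0.png",p[:,:,::-1]);np.savez(f"{n}0.npz",p=p,d=d)
    c=ctrl.calibration(n);print(n,{k:np.round(v,4).tolist() for k,v in c.items()})
E
```

```text
pics
{'time_s': 0.0, 'q': [-1.471, 0.182, 1.608, -0.0, 1.354, -0.206], 'dq': [-0.0, -0.001, 0.0, 0.001, 0.001, -0.001], 'joint_efforts': [0.001, -44.486, -35.134, -0.0, 0.009, 0.0], 'eef_pos': [0.173, -0.548, 0.255], 'eef_rot': [-0.001, 0.807, -0.591, -0.001], 'wrist_force': [-0.424, 0.218, 0.276], 'torque': [-0.007, 0.002, 0.004], 'opening': 1.001} 0.025
scene {'fov_y': 47.7771, 'cx': 270.7588, 'cy': 209.9868, 'camera_from_world': [[0.4017, 0.9157, -0.0071, -0.1774], [0.5598, -0.2517, -0.7895, -0.2542], [-0.7247, 0.3132, -0.6138, 1.4088], [0.0, 0.0, 0.0, 1.0]]}
top {'fov_y': 42.3255, 'cx': 279.0241, 'cy': 216.8705, 'camera_from_world': [[0.0161, -0.9995, -0.0264, -0.0664], [-0.9966, -0.0139, -0.0807, 0.6284], [0.0803, 0.0276, -0.9964, 1.0605], [0.0, 0.0, 0.0, 1.0]]}
```

View pics/scene0.png

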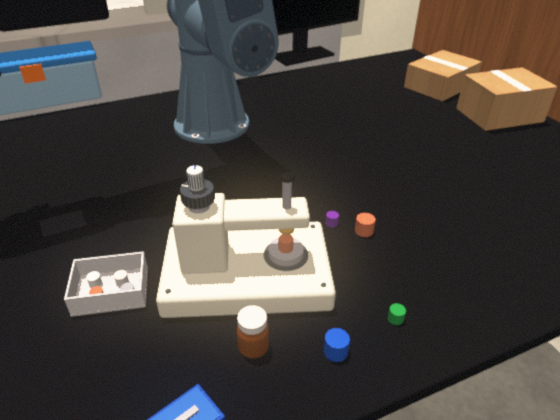

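View pics/top0.png

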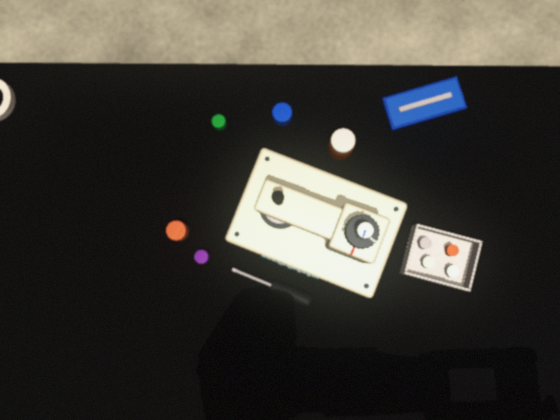

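The press stands in mid-bench. In the top view the knob is at about (364,231), the ring at (361,232), the red mark at (352,252) and the ram cap at (278,196). The things like the sample are, in the scene view:
- copper piece on the platen under the foot, (286,243)
- larger orange-red piece, (365,225)
- purple, (332,218)
- green, (397,314)
- blue, (337,345)
- an orange one in the carton, (96,292)

The one on the platen is the sample: it is copper-coloured, smaller than the orange-red one, and under the foot. I'll confirm it in a crop and measure the axis.

```bash
cat > h.py <<'E'
from bench import ctrl
import cv2,numpy as np
def K(n):
    c=ctrl.calibration(n);f=210/np.tan(np.radians(c['fov_y']/2));return f,c['cx'],c['cy'],np.array(c['camera_from_world'])
def unproj(n,d):
    f,cx,cy,T=K(n);v,u=np.mgrid[:420,:560]
    P=np.stack([(u-cx)/f*d,(v-cy)/f*d,d],-1);Ti=np.linalg.inv(T);return P@Ti[:3,:3].T+Ti[:3,3]
def ray(n,u,v,z):
    f,cx,cy,T=K(n);Ti=np.linalg.inv(T);r=Ti[:3,:3]@np.array([(u-cx)/f,(v-cy)/f,1]);o=Ti[:3,3];return o+r*(z-o[2])/r[2]
def proj(n,p):
    f,cx,cy,T=K(n);q=T[:3,:3]@np.array(p)+T[:3,3];return np.array([cx+f*q[0]/q[2],cy+f*q[1]/q[2]])
E
python3 - <<'E'
from h import *
t=np.load('top0.npz');s=np.load('scene0.npz')
W=unproj('top',t['d']);S=unproj('scene',s['d'])
for n,u,v in [('k',364,231),('k',368,228),('ring',350,228),('ring',352,236),('col',340,250),('ramcap',278,197),('base',300,250),('arm',310,208),('jar',343,139)]:
    print(n,np.round(W[v,u],4))
a=s['p'][150:280,150:340,::-1];cv2.imwrite('pics/c1.png',cv2.resize(a,None,fx=4,fy=4,interpolation=2))
a=t['p'][190:270,320:410,::-1];cv2.imwrite('pics/c2.png',cv2.resize(a,None,fx=6,fy=6,interpolation=2))
# z histogram near knob
m=W[200:262,330:400]
z=m[...,2];print(np.histogram(z,bins=np.arange(0.0,0.3,0.008)))
E
```

```text
k [ 0.591  -0.1978  0.2458]
k [ 0.5959 -0.2041  0.2456]
ring [ 0.5978 -0.1796  0.2081]
ring [ 0.5846 -0.183   0.2082]
col [ 0.5621 -0.167   0.1663]
ramcap [ 0.6452 -0.0604  0.2301]
base [ 0.5634 -0.0994  0.0485]
arm [ 0.6346 -0.1146  0.1622]
jar [ 0.7776 -0.1791  0.0736]
(array([ 120,    0,    0,    0,    2,  280, 1070,    6,    6,    7,    6,
          5,    7,    9,    8,    9,    7,    7,   10,   22,  624, 1048,
          1,    5,   17,  129,  550,   13,   11,    8,  210,   11,    0,
          0,    0,    0,    0]), array([0.   , 0.008, 0.016, 0.024, 0.032, 0.04 , 0.048, 0.056, 0.064,
       0.072, 0.08 , 0.088, 0.096, 0.104, 0.112, 0.12 , 0.128, 0.136,
       0.144, 0.152, 0.16 , 0.168, 0.176, 0.184, 0.192, 0.2  , 0.208,
       0.216, 0.224, 0.232, 0.24 , 0.248, 0.256, 0.264, 0.272, 0.28 ,
       0.288, 0.296]))
```

View pics/c1.png

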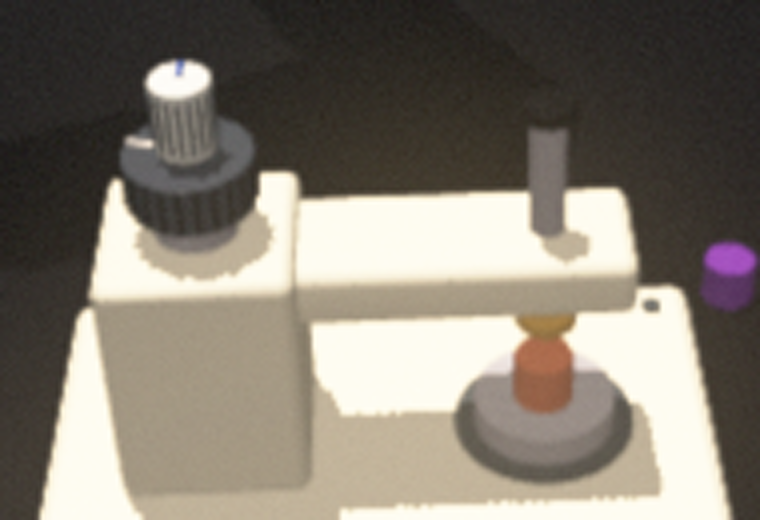

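View pics/c2.png

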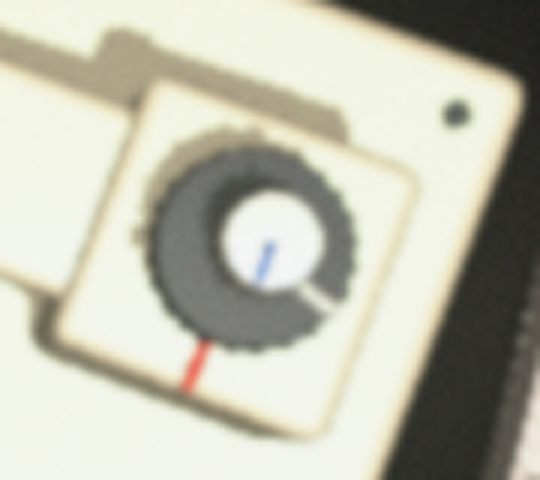

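Crop 1 shows one copper piece standing on the platen under the brass foot, so that is the sample. In crop 2 the knob is concentric with the dark ring, the white mark is to the lower right, and the red mark is to the lower left, clockwise from the white one. Next is the axis.

```bash
cat >> h.py <<'E'
def fitcirc(P):
    A=np.c_[2*P,np.ones(len(P))];x=np.linalg.lstsq(A,(P**2).sum(1),rcond=None)[0];return x[:2],np.sqrt(x[2]+x[:2]@x[:2])
def circ(n,W,lo,hi,c,rmax,ztop):
    m=((W[...,2]>lo)&(W[...,2]<hi)&(np.hypot(W[...,0]-c[0],W[...,1]-c[1])<rmax)).astype(np.uint8)
    cs=max(cv2.findContours(m,cv2.RETR_EXTERNAL,cv2.CHAIN_APPROX_NONE)[0],key=cv2.contourArea)[:,0]
    P=np.array([ray(n,u,v,ztop)[:2] for u,v in cs]);return m,fitcirc(P),cv2.minEnclosingCircle(cs.astype(np.float32)),P
E
python3 - <<'E'
from h import *
t=np.load('top0.npz');s=np.load('scene0.npz')
for n,d,p in(('top',t['d'],t['p']),('scene',s['d'],s['p'])):
    W=unproj(n,d)
    c=(.592,-.198)
    m,f,e,_=circ(n,W,.240,.252,c,.02,.2445);print(n,'knob',f,e,'z',np.median(W[...,2][m>0]))
    mm=m>0;print('  centroid',[np.round(W[mm].mean(0),4)])
    m,f,e,_=circ(n,W,.200,.216,c,.035,.2085);print(n,'ring',f,e,'z',np.median(W[...,2][m>0]))
    m2=((W[...,2]>.16)&(W[...,2]<.175)&(np.hypot(W[...,0]-c[0],W[...,1]-c[1])<.05));print('colz',np.median(W[m2][:,2]))
    # red mark
    hsv=cv2.cvtColor(p,cv2.COLOR_RGB2HSV)
    r=((hsv[...,0]<8)|(hsv[...,0]>172))&(hsv[...,1]>130)&m2
    if r.any(): print('red',W[r].mean(0),r.sum())
    w=(m>0)&(hsv[...,2]>150)&(hsv[...,1]<60)
    if w.any(): print('white',[ (np.round(x,4)) for x in W[w]])
E
```

```text
top knob (array([ 0.59351361, -0.19979035]), np.float64(0.012551082139004358)) ((365.0, 229.5), 8.500100135803223) z 0.24561494356321634
  centroid [array([ 0.5935, -0.1997,  0.2454])]
top ring (array([ 0.59351946, -0.19989601]), np.float64(0.027639790356027642)) ((362.5138854980469, 230.75694274902344), 17.55805015563965) z 0.2095082458667814
colz 0.16912558921489135
red [ 0.55976181 -0.18670305  0.17060723] 4
white [array([ 0.6211, -0.2039,  0.2109]), array([ 0.6214, -0.2059,  0.2078]), array([ 0.6197, -0.209 ,  0.209 ]), array([ 0.6197, -0.2123,  0.2089]), array([ 0.618 , -0.2123,  0.209 ]), array([ 0.6165, -0.2141,  0.2083]), array([ 0.6166, -0.2159,  0.2071]), array([ 0.6146, -0.2153,  0.2113]), array([ 0.6146, -0.2168,  0.2121]), array([ 0.6149, -0.219 ,  0.2086]), array([ 0.6132, -0.219 ,  0.2086]), array([ 0.6114, -0.2188,  0.21  ]), array([ 0.6115, -0.2205,  0.2094]), array([ 0.6097, -0.2202,  0.2118]), array([ 0.6097, -0.2218,  0.2119]), array([ 0.61  , -0.224 ,  0.2082]), array([ 0.6082, -0.2222,  0.2092]), array([ 0.6083, -0.2239,  0.2085]), array([ 0.6066, -0.2238,  0.20
[... 2276 characters left out ...]
24671761357860814
  centroid [array([ 0.5977, -0.2011,  0.2459])]
scene ring (array([ 0.60125407, -0.20193758]), np.float64(0.02802945485606246)) ((196.5, 190.0), 17.614013671875) z 0.2107356654225967
colz 0.17076514912534416
white [array([ 0.5771, -0.2195,  0.2121]), array([ 0.5787, -0.2182,  0.2128]), array([ 0.5794, -0.2202,  0.2117]), array([ 0.5803, -0.2188,  0.2119]), array([ 0.5792, -0.2169,  0.2107]), array([ 0.5797, -0.2153,  0.2106]), array([ 0.584 , -0.2145,  0.2131]), array([ 0.5831, -0.2127,  0.212 ]), array([ 0.5826, -0.2194,  0.2116]), array([ 0.583 , -0.2178,  0.2113]), array([ 0.5845, -0.2165,  0.2119]), array([ 0.5851, -0.215 ,  0.2119]), array([ 0.5859, -0.2135,  0.212 ])]
```

Axis is at (0.594, -0.200), with knob top at z≈0.2455 and ring top at z≈0.2095. The ring is at about 0.45 rad, since its white mark is about 66° short of the red one. I'll go up and over.

```bash
python3 -m pendant '[[[0,0,-0.045,0,0,0,-1],[-0.0171,-0.0423,0,0,0,0,-1],[-0.0171,-0.0423,0,0,0,0,-1],[-0.0171,-0.0423,0,0,0,0,-1],[-0.0171,-0.0423,0,0,0,0,-1],[-0.0171,-0.0423,0,0,0,0,-1],[-0.0171,-0.0423,0,0,0,0,-1],[-0.0171,-0.0423,0,0,0,0,-1],[-0.0171,-0.0423,0,0,0,0,-1],[-0.0171,-0.0423,0,0,0,0,-1]]]'
python3 -m pendant '[[[-0.017,-0.042,0,0,0,-0.137,-1],[-0.017,-0.042,0,0,0,-0.137,-1],[0,0,0,0,0,-0.137,-1],[0,0,0,0,0,-0.137,-1],[0,0,0,0,0,-0.137,-1],[0,0,0,0,0,-0.137,-1],[0,0,0,0,0,-0.137,-1],[0,0,0,0,0,-0.137,-1],[0,0,0,0,0,-0.137,-1],[0,0,0,0,0,-0.137,-1]]]'
cat >> h.py <<'E'
from scipy.spatial.transform import Rotation as R
def st(goal=None):
    o=ctrl.get_obs();w,x,y,z=o['eef_rot'];M=R.from_quat([x,y,z,w])
    X=M.as_matrix();print('t',round(o['time_s'],2),'pos',np.round(o['eef_pos'],4),'yaw',round(np.arctan2(X[1,0],X[0,0]),4),'zax',np.round(X[:,2],4),'q',np.round(o['q'],3),'F',np.round(o['wrist_force'],2),'T',np.round(o['torque'],3),'op',round(float(o['opening']),3))
    if goal is not None: print('tool shift to goal',np.round(X.T@(np.array(goal)-o['eef_pos']),4))
E
python3 -c "
from h import *
st([.594,-.2,.2435])"
```

```text
time_s: 1.1
eef_pos: [0.4909, -0.2854, 0.301]
eef_rot: [-0.0, 0.807, -0.591, -0.0]
wrist_force: [0.8, -0.6, 0.4]
opening: 0.996
time_s: 2.1
eef_pos: [0.5552, -0.2246, 0.3007]
eef_rot: [-0.0, 0.998, 0.055, -0.0]
wrist_force: [-0.8, 0.3, 0.7]
opening: 0.999
t 2.1 pos [ 0.5552 -0.2246  0.3007] yaw 0.1106 zax [-9.e-04  6.e-04 -1.e+00] q [-0.582  0.201  1.493  0.     1.449 -0.693] F [-0.79  0.29  0.7 ] T [-0.057 -0.03  -0.032] op 0.999
tool shift to goal [ 0.0413 -0.0201  0.0572]
```

```bash
python3 -m pendant '[[[0.0207,-0.0101,0,0,0,0,-1],[0.0207,-0.0101,0,0,0,0,-1],[0,0,0,0,0,0,-1],[0,0,0,0,0,0,-1]]]'
python3 - <<'E'
from h import *
st([.594,-.2,.2435])
p,d=ctrl.camera('scene');cv2.imwrite('pics/s1.png',cv2.resize(p[80:280,120:340,::-1],None,fx=3,fy=3,interpolation=2))
p,d=ctrl.camera('top');cv2.imwrite('pics/t1.png',p[:,:,::-1])
E
```

```text
time_s: 2.5
eef_pos: [0.5943, -0.2, 0.3005]
eef_rot: [-0.0, 0.999, 0.053, -0.001]
wrist_force: [-0.1, -0.0, 0.2]
opening: 0.998
t 2.5 pos [ 0.5943 -0.2     0.3005] yaw 0.1059 zax [-1.5e-03  4.0e-04 -1.0e+00] q [-0.513  0.264  1.418 -0.     1.461 -0.619] F [-0.11 -0.01  0.18] T [ 0.001 -0.055 -0.   ] op 0.998
tool shift to goal [-0.0002  0.      0.057 ]
```

View pics/s1.png

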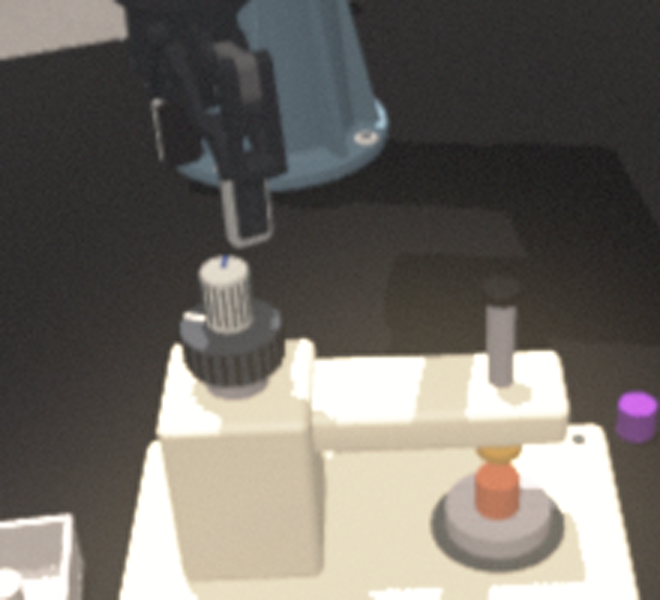

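The open fingers straddle the knob axis above it, the near finger at (247,210) and the far one at (165,130). I'll descend.

```bash
python3 -m pendant '[[[0,0,0.02,0,0,0,-1],[0,0,0.02,0,0,0,-1],[0,0,0.017,0,0,0,-1],[0,0,0,0,0,0,-1],[0,0,0,0,0,0,-1]]]'
python3 -c "
from h import *
st([.594,-.2,.2435])"
python3 -m pendant '[[[0,0,0,0,0,0,1],[0,0,0,0,0,0,1],[0,0,0,0,0,0,1],[0,0,0,0,0,0,1],[0,0,0,0,0,0,1],[0,0,0,0,0,0,1],[0,0,0,0,0,0,1],[0,0,0,0,0,0,1],[0,0,0,0,0,0,1],[0,0,0,0,0,0,1]]]'
python3 - <<'E'
from h import *
st([.594,-.2,.2435])
p,d=ctrl.camera('scene');cv2.imwrite('pics/s2.png',cv2.resize(p[80:280,120:340,::-1],None,fx=3,fy=3,interpolation=2))
E
```

```text
time_s: 3.1
eef_pos: [0.5941, -0.2007, 0.2445]
eef_rot: [-0.0, 0.999, 0.052, -0.0]
wrist_force: [-0.1, 0.5, 0.7]
opening: 0.997
t 3.1 pos [ 0.5941 -0.2007  0.2445] yaw 0.1043 zax [-4.e-04  1.e-04 -1.e+00] q [-0.515  0.305  1.48  -0.     1.357 -0.619] F [-0.08  0.53  0.73] T [0.021 0.022 0.024] op 0.997
tool shift to goal [-0.     -0.0007  0.001 ]
time_s: 4.1
eef_pos: [0.5939, -0.2005, 0.2452]
eef_rot: [0.0, 0.999, 0.052, -0.001]
wrist_force: [-5.5, 0.8, 6.5]
opening: 0.282
t 4.1 pos [ 0.5939 -0.2005  0.2452] yaw 0.105 zax [-1.1e-03 -5.0e-04 -1.0e+00] q [-5.140e-01  3.040e-01  1.480e+00 -1.000e-03  1.358e+00 -6.190e-01] F [-5.51  0.76  6.47] T [0.08  0.818 0.011] op 0.282
tool shift to goal [ 0.0001 -0.0005  0.0017]
```

View pics/s2.png

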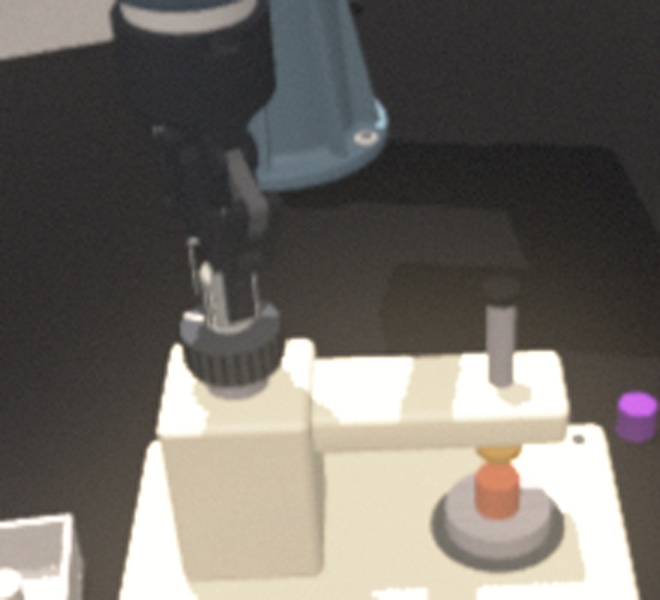

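The knob is gripped at opening 0.28, the fingertips stand above the ring and the ring mark has not moved. I'll start winding, reading the torque as I go.

```bash
cat > r.py <<'E'
from h import *
import json,os
o=ctrl.get_obs();w,x,y,z=o['eef_rot'];X=R.from_quat([x,y,z,w]).as_matrix();yaw=np.arctan2(X[1,0],X[0,0])
a=(0.105-yaw)%(2*np.pi)
print('t %.2f ang %.3f Tz %.3f j6 eff %.3f q6 %.3f F %s pos %s op %.3f'%(o['time_s'],a,o['torque'][2],o['joint_efforts'][5],o['q'][5],np.round(o['wrist_force'],1),np.round(o['eef_pos'],4),o['opening']))
open('log.jsonl','a').write(json.dumps([float(o['time_s']),float(a),float(o['torque'][2]),float(o['joint_efforts'][5])])+'\n')
E
python3 r.py
python3 -m pendant '[[[0,0,0,0,0,0.05,1],[0,0,0,0,0,0.05,1]]]' >/dev/null; python3 r.py
python3 -m pendant '[[[0,0,0,0,0,0.05,1],[0,0,0,0,0,0.05,1]]]' >/dev/null; python3 r.py
python3 -m pendant '[[[0,0,0,0,0,0.05,1],[0,0,0,0,0,0.05,1]]]' >/dev/null; python3 r.py
python3 -m pendant '[[[0,0,0,0,0,0,1],[0,0,0,0,0,0,1]]]' >/dev/null; python3 r.py
```

```text
t 4.15 ang 6.283 Tz 0.049 j6 eff 0.017 q6 -0.619 F [-4.2  0.6  5.4] pos [ 0.5939 -0.2005  0.2452] op 0.282
t 4.35 ang 0.101 Tz 0.392 j6 eff -0.317 q6 -0.518 F [-6.1  0.5  5.8] pos [ 0.5939 -0.2005  0.2452] op 0.281
t 4.55 ang 0.201 Tz 0.421 j6 eff -0.286 q6 -0.418 F [-5.8 -0.1  5.9] pos [ 0.5938 -0.2005  0.2452] op 0.284
t 4.75 ang 0.301 Tz 0.373 j6 eff -0.285 q6 -0.318 F [-6.3  0.2  5.4] pos [ 0.5938 -0.2005  0.2452] op 0.283
t 4.95 ang 0.300 Tz 0.046 j6 eff 0.118 q6 -0.319 F [-6.6  1.   5.6] pos [ 0.5938 -0.2005  0.2452] op 0.283
```

Run:
```python
from h import *
p,d=ctrl.camera('scene');q,d=ctrl.camera('top')
cv2.imwrite('pics/s3.png',cv2.resize(p[110:250,150:320,::-1],None,fx=4,fy=4,interpolation=2))
cv2.imwrite('pics/t3.png',cv2.resize(q[180:280,310:430,::-1],None,fx=4,fy=4,interpolation=2))
```

```text
(no output)
```

View pics/s3.png

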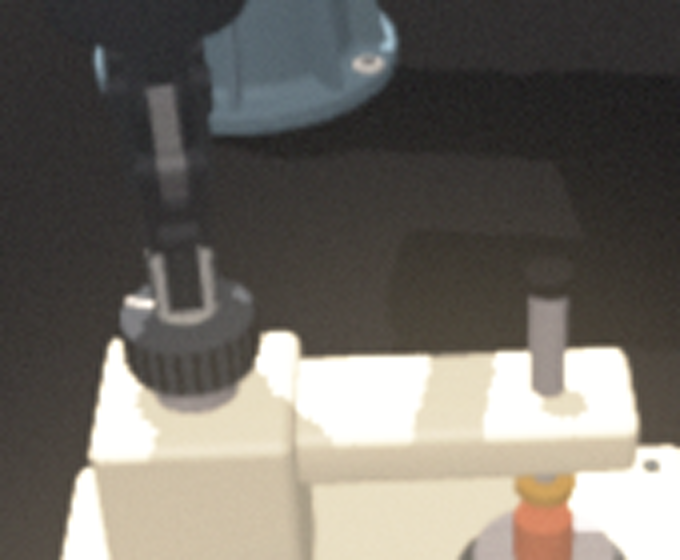

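View pics/t3.png

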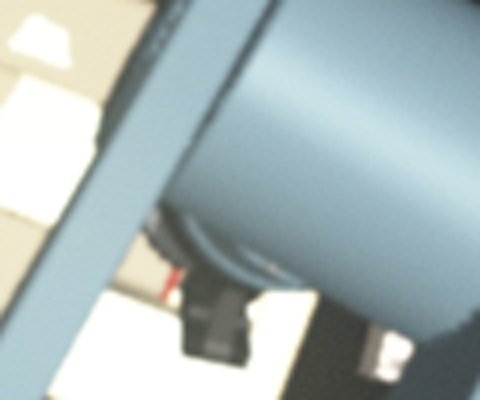

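The ring mark is unmoved at (184,185) in full-picture pixels, and the foot has come down with the knob. Continuing.

```bash
python3 -m pendant '[[[0,0,0,0,0,0.05,1],[0,0,0,0,0,0.05,1],[0,0,0,0,0,0.05,1]]]' >/dev/null; python3 r.py
python3 -m pendant '[[[0,0,0,0,0,0.05,1],[0,0,0,0,0,0.05,1],[0,0,0,0,0,0.05,1]]]' >/dev/null; python3 r.py
python3 -m pendant '[[[0,0,0,0,0,0.05,1],[0,0,0,0,0,0.05,1],[0,0,0,0,0,0.05,1]]]' >/dev/null; python3 r.py
python3 -m pendant '[[[0,0,0,0,0,0.05,1],[0,0,0,0,0,0.05,1],[0,0,0,0,0,0.05,1]]]' >/dev/null; python3 r.py
python3 - <<'E'
from h import *
s=np.load('scene0.npz')
p,d=ctrl.camera('scene')
np.savez('s4.npz',p=p,d=d)
for pp,dd in((s['p'],s['d']),(p,d)):
    W=unproj('scene',dd);m=np.hypot(W[...,0]-.645,W[...,1]+.06)<.02
    z=W[...,2][m];print(np.sort(z)[-12:].round(4))
cv2.imwrite('pics/s4.png',cv2.resize(p[170:270,240:340,::-1],None,fx=6,fy=6,interpolation=2))
E
```

```text
t 5.35 ang 0.451 Tz 0.380 j6 eff -0.287 q6 -0.167 F [-6.4  1.3  5.2] pos [ 0.5937 -0.2004  0.2452] op 0.280
t 5.65 ang 0.601 Tz 0.324 j6 eff -0.285 q6 -0.017 F [-7.   1.2  6.6] pos [ 0.5936 -0.2004  0.2452] op 0.280
t 5.95 ang 0.751 Tz 0.358 j6 eff -0.285 q6 0.132 F [-6.6  1.1  6.5] pos [ 0.5936 -0.2004  0.2452] op 0.284
t 6.25 ang 0.901 Tz 0.351 j6 eff -0.285 q6 0.283 F [-6.3  1.   6.8] pos [ 0.5935 -0.2003  0.2451] op 0.285
[0.2308 0.2308 0.2308 0.231  0.231  0.2312 0.2313 0.2314 0.2317 0.2318
 0.2318 0.2318]
[0.2175 0.2176 0.2176 0.2176 0.2177 0.2177 0.2177 0.2178 0.2179 0.218
 0.218  0.2181]
```

View pics/s4.png

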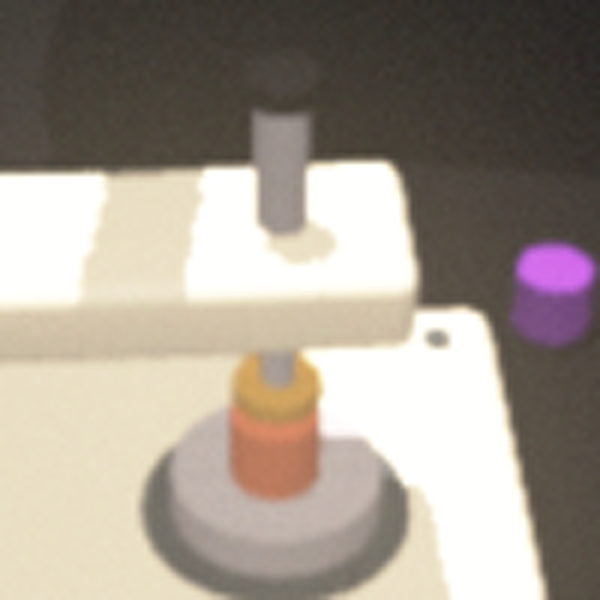

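The ram has dropped about 13.5 mm, which matches 0.9 rad, and the j6 effort is very steady at -0.285. The foot is now close above the copper piece, at (275,410) in the crop. Now finer feeling.

```bash
python3 -m pendant '[[[0,0,0,0,0,0.05,1],[0,0,0,0,0,0.05,1]]]' >/dev/null; python3 r.py
python3 -m pendant '[[[0,0,0,0,0,0.05,1]]]' >/dev/null; python3 r.py
python3 -m pendant '[[[0,0,0,0,0,0.05,1]]]' >/dev/null; python3 r.py
python3 -m pendant '[[[0,0,0,0,0,0.05,1]]]' >/dev/null; python3 r.py
python3 -m pendant '[[[0,0,0,0,0,0.05,1]]]' >/dev/null; python3 r.py
```

```text
t 6.50 ang 1.001 Tz 0.384 j6 eff -0.311 q6 0.382 F [-7.9  1.2  5.8] pos [ 0.5934 -0.2003  0.2451] op 0.281
t 6.60 ang 1.051 Tz 0.375 j6 eff -0.287 q6 0.433 F [-7.3  1.5  6.8] pos [ 0.5934 -0.2002  0.2452] op 0.280
t 6.70 ang 1.101 Tz 0.357 j6 eff -0.286 q6 0.483 F [-8.6  1.6  6.6] pos [ 0.5934 -0.2002  0.2451] op 0.284
t 6.80 ang 1.151 Tz 0.380 j6 eff -0.286 q6 0.532 F [-7.5  1.6  7.3] pos [ 0.5934 -0.2002  0.2452] op 0.287
t 6.90 ang 1.201 Tz 0.296 j6 eff -0.286 q6 0.582 F [-7.9  1.6  7.3] pos [ 0.5934 -0.2002  0.2452] op 0.285
```

```bash
python3 -m pendant '[[[0,0,0,0,0,0.05,1]]]' >/dev/null; python3 r.py
python3 -m pendant '[[[0,0,0,0,0,0.05,1]]]' >/dev/null; python3 r.py
python3 -m pendant '[[[0,0,0,0,0,0.05,1]]]' >/dev/null; python3 r.py
python3 -m pendant '[[[0,0,0,0,0,0.05,1]]]' >/dev/null; python3 r.py
python3 - <<'E'
from h import *
p,d=ctrl.camera('scene')
np.savez('s5.npz',p=p,d=d)
W=unproj('scene',d);m=np.hypot(W[...,0]-.645,W[...,1]+.06)<.02
z=W[...,2][m];print(np.sort(z)[-12:].round(4))
cv2.imwrite('pics/s5.png',cv2.resize(p[170:270,170:340,::-1],None,fx=4,fy=4,interpolation=2))
E
```

```text
t 7.00 ang 1.251 Tz 0.375 j6 eff -0.260 q6 0.633 F [-7.3  1.9  6.7] pos [ 0.5934 -0.2002  0.2451] op 0.285
t 7.10 ang 1.301 Tz 0.434 j6 eff -0.238 q6 0.682 F [-7.7  1.6  7.2] pos [ 0.5934 -0.2002  0.2451] op 0.283
t 7.20 ang 1.351 Tz 0.450 j6 eff -0.216 q6 0.732 F [-7.8  1.5  7.5] pos [ 0.5934 -0.2001  0.2451] op 0.285
t 7.30 ang 1.401 Tz 0.422 j6 eff -0.195 q6 0.782 F [-7.5  2.3  7. ] pos [ 0.5934 -0.2001  0.2452] op 0.282
[0.2103 0.2103 0.2103 0.2103 0.2104 0.2104 0.2105 0.2106 0.2106 0.2109
 0.2112 0.2121]
```

View pics/s5.png

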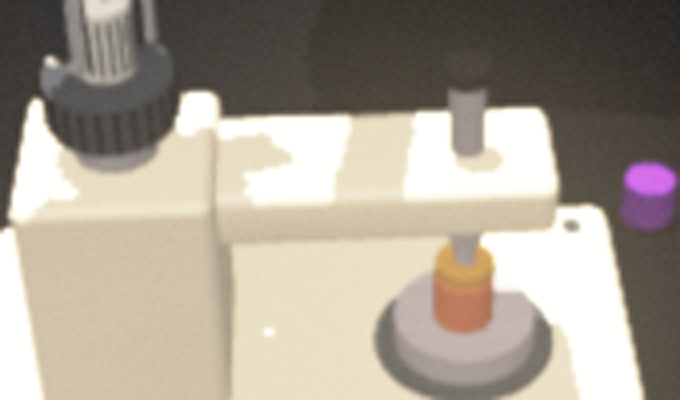

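Touch is clear: the effort rises 0.45 N·m/rad from about 1.197 rad, which is exactly the spring's rate. The present load is about 6 N, and the target is about 1.597 rad.

```bash
python3 -m pendant '[[[0,0,0,0,0,0.05,1]]]' >/dev/null; python3 r.py
python3 -m pendant '[[[0,0,0,0,0,0.05,1]]]' >/dev/null; python3 r.py
python3 -m pendant '[[[0,0,0,0,0,0.05,1]]]' >/dev/null; python3 r.py
python3 -m pendant '[[[0,0,0,0,0,0.045,1]]]' >/dev/null; python3 r.py
```

```text
t 7.45 ang 1.450 Tz 0.451 j6 eff -0.476 q6 0.831 F [-8.6  1.3  7.8] pos [ 0.5933 -0.2001  0.2452] op 0.280
t 7.55 ang 1.501 Tz 0.527 j6 eff -0.177 q6 0.882 F [-8.2  1.8  7.4] pos [ 0.5934 -0.2     0.2452] op 0.282
t 7.65 ang 1.551 Tz 0.521 j6 eff -0.131 q6 0.932 F [-8.8  1.8  7.3] pos [ 0.5933 -0.2     0.2451] op 0.283
t 7.75 ang 1.596 Tz 0.544 j6 eff -0.001 q6 0.977 F [-8.2  1.9  8.2] pos [ 0.5934 -0.2     0.2451] op 0.280
```

All readings agree on about 12 N: 0.40 rad past touch, and Tz up 0.18. I'll settle, let go and look.

```bash
python3 -m pendant '[[[0,0,0,0,0,0,1],[0,0,0,0,0,0,1],[0,0,0,0,0,0,1]]]' >/dev/null; python3 r.py
python3 -m pendant '[[[0,0,0,0,0,0,-1],[0,0,0,0,0,0,-1],[0,0,0,0,0,0,-1],[0,0,0,0,0,0,-1],[0,0,0,0,0,0,-1],[0,0,0,0,0,0,-1],[0,0,0,0,0,0,-1],[0,0,0,0,0,0,-1]]]'; python3 r.py
python3 - <<'E'
from h import *
p,d=ctrl.camera('scene')
np.savez('s6.npz',p=p,d=d)
W=unproj('scene',d);m=np.hypot(W[...,0]-.645,W[...,1]+.06)<.02
z=W[...,2][m];print(np.sort(z)[-12:].round(4))
cv2.imwrite('pics/s6.png',cv2.resize(p[110:270,140:340,::-1],None,fx=4,fy=3.7,interpolation=2))
E
```

```text
t 8.05 ang 1.594 Tz 0.294 j6 eff 0.282 q6 0.976 F [-7.6  2.1  7.1] pos [ 0.5933 -0.2     0.2452] op 0.283
time_s: 8.85
eef_pos: [0.5945, -0.2003, 0.2443]
eef_rot: [-0.0, 0.735, -0.678, -0.0]
wrist_force: [-0.5, -0.1, 0.3]
opening: 0.999
t 8.85 ang 1.595 Tz 0.022 j6 eff 0.000 q6 0.976 F [-0.5 -0.1  0.3] pos [ 0.5945 -0.2003  0.2443] op 0.999
[0.2074 0.2075 0.2075 0.2075 0.2076 0.2076 0.2077 0.2079 0.208  0.208
 0.2081 0.2082]
```

View pics/s6.png

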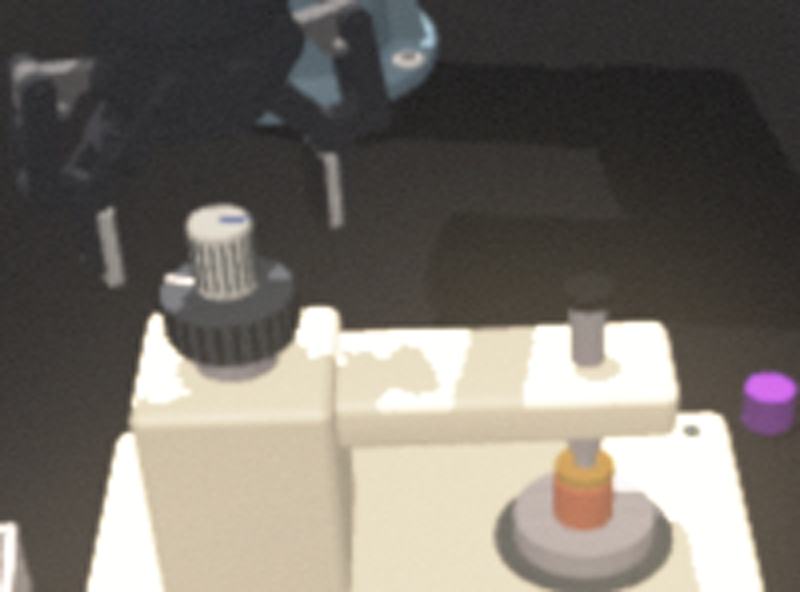

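The knob stands 1.59 rad round with the ram down 23.7 mm, the foot is on the sample, and the ring mark is unmoved at (185,185). The lateral force while gripping suggests the axis is nearer x = 0.593, so I'll correct that for the ring.

```bash
python3 -c "
from h import *
st([.593,-.2,.204])"
```

```text
t 8.9 pos [ 0.5945 -0.2003  0.2443] yaw -1.49 zax [ 0. -0. -1.] q [-0.514  0.305  1.48   0.     1.356  0.976] F [-0.03 -0.28 -0.71] T [ 0.002 -0.029  0.02 ] op 1.0
tool shift to goal [-0.0004  0.0015  0.0403]
```

```bash
python3 -m pendant '[[[-0.0004,0.0015,0,0,0,0,-1],[0,0,0.01,0,0,0,-1],[0,0,0.01,0,0,0,-1],[0,0,0.01,0,0,0,-1],[0,0,0.01,0,0,0,-1],[0,0,0,0,0,0,-1],[0,0,0,0,0,0,-1]]]'
python3 -c "
from h import *
st([.593,-.2,.204])"
python3 -m pendant '[[[0,0,0,0,0,0,0.2],[0,0,0,0,0,0,0.2],[0,0,0,0,0,0,0.2],[0,0,0,0,0,0,0.2],[0,0,0,0,0,0,0.2],[0,0,0,0,0,0,0.2],[0,0,0,0,0,0,0.2],[0,0,0,0,0,0,0.2]]]'
python3 - <<'E'
from h import *
st([.593,-.2,.204])
p,d=ctrl.camera('scene')
cv2.imwrite('pics/s7.png',cv2.resize(p[110:270,140:340,::-1],None,fx=4,fy=3.7,interpolation=2))
E
```

```text
time_s: 9.6
eef_pos: [0.5928, -0.2, 0.2037]
eef_rot: [0.0, 0.735, -0.678, -0.0]
wrist_force: [0.3, -0.0, 0.1]
opening: 1.001
t 9.6 pos [ 0.5928 -0.2     0.2037] yaw -1.49 zax [-8.e-04  5.e-04 -1.e+00] q [-0.515  0.34   1.521  0.     1.282  0.975] F [ 0.31 -0.02  0.11] T [ 0.003  0.031 -0.   ] op 1.001
tool shift to goal [ 0.0001 -0.0002 -0.0003]
time_s: 10.4
eef_pos: [0.5933, -0.1999, 0.2054]
eef_rot: [-0.0, 0.735, -0.678, 0.0]
wrist_force: [-1.5, 1.6, 5.6]
opening: 0.639
t 10.4 pos [ 0.5933 -0.1999  0.2054] yaw -1.4899 zax [ 1.2e-03 -2.0e-04 -1.0e+00] q [-0.514  0.338  1.52   0.     1.283  0.975] F [-1.5   1.59  5.6 ] T [ 0.504  0.338 -0.092] op 0.639
tool shift to goal [0.0001 0.0003 0.0014]
```

View pics/s7.png

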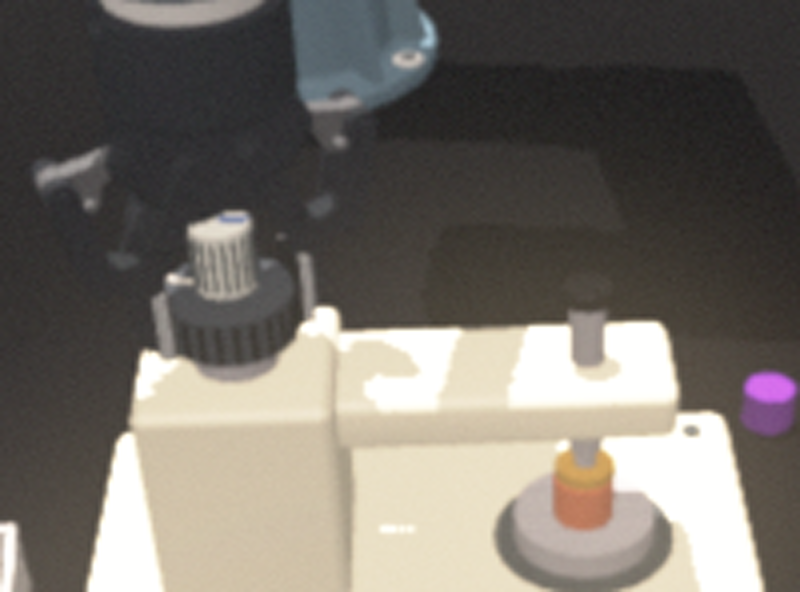

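The pads sit on both sides of the ring, at (165,325) and (307,285), with the knob free between them. Turning the ring.

```bash
sed -i 's/0.105-yaw/-1.490-yaw/' r.py; python3 r.py
python3 -m pendant '[[[0,0,0,0,0,0.05,0.2],[0,0,0,0,0,0.05,0.2]]]' >/dev/null; python3 r.py
python3 -m pendant '[[[0,0,0,0,0,0.05,0.2],[0,0,0,0,0,0.05,0.2],[0,0,0,0,0,0.05,0.2],[0,0,0,0,0,0.05,0.2]]]' >/dev/null; python3 r.py
python3 - <<'E'
from h import *
p,d=ctrl.camera('scene')
cv2.imwrite('pics/s8.png',cv2.resize(p[110:270,140:340,::-1],None,fx=4,fy=3.7,interpolation=2))
E
```

```text
t 10.45 ang 6.283 Tz -0.062 j6 eff -0.041 q6 0.975 F [-1.7  1.9  5.7] pos [ 0.5933 -0.1999  0.2054] op 0.634
t 10.65 ang 0.102 Tz 0.150 j6 eff -0.565 q6 1.077 F [-1.6  1.9  4.7] pos [ 0.5933 -0.1999  0.2054] op 0.636
t 11.05 ang 0.302 Tz 0.127 j6 eff -0.533 q6 1.277 F [-1.3  2.7  6.4] pos [ 0.5933 -0.1998  0.2054] op 0.638
```

View pics/s8.png

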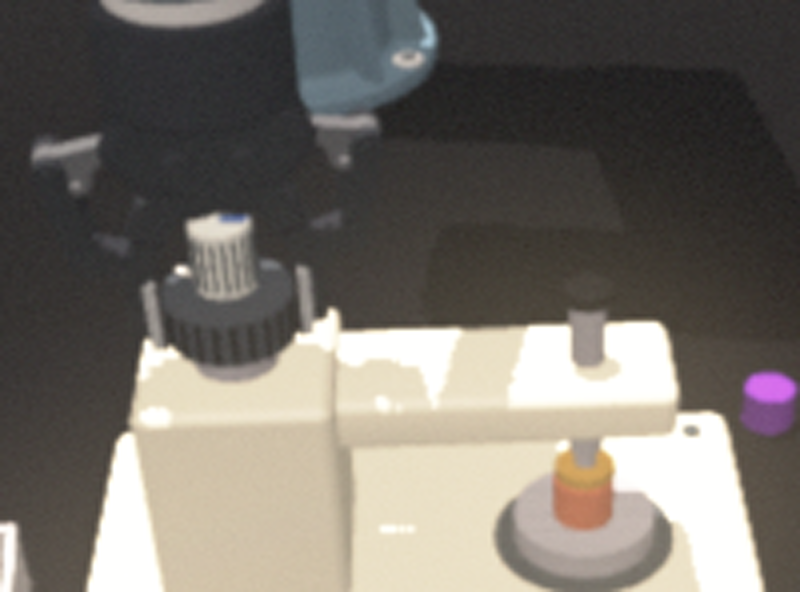

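The ring turns at 0.13 N·m, its mark has moved to (182,270), and the blue line on the knob has not moved. Continuing toward the stop, which I expect at about 1.15 rad.

```bash
python3 -m pendant '[[[0,0,0,0,0,0.06,0.2],[0,0,0,0,0,0.06,0.2],[0,0,0,0,0,0.06,0.2],[0,0,0,0,0,0.06,0.2],[0,0,0,0,0,0.06,0.2]]]' >/dev/null; python3 r.py
python3 -m pendant '[[[0,0,0,0,0,0.06,0.2],[0,0,0,0,0,0.06,0.2],[0,0,0,0,0,0.06,0.2],[0,0,0,0,0,0.06,0.2],[0,0,0,0,0,0.06,0.2]]]' >/dev/null; python3 r.py
python3 -m pendant '[[[0,0,0,0,0,0.03,0.2],[0,0,0,0,0,0.03,0.2]]]' >/dev/null; python3 r.py
python3 -m pendant '[[[0,0,0,0,0,0.03,0.2],[0,0,0,0,0,0.03,0.2]]]' >/dev/null; python3 r.py
python3 -m pendant '[[[0,0,0,0,0,0.03,0.2]]]' >/dev/null; python3 r.py
```

```text
t 11.60 ang 0.602 Tz 0.155 j6 eff -0.663 q6 1.577 F [-2.   2.2  5.8] pos [ 0.5934 -0.1997  0.2054] op 0.638
t 12.10 ang 0.902 Tz 0.145 j6 eff -0.664 q6 1.878 F [-1.3  4.3  4.9] pos [ 0.5934 -0.1996  0.2054] op 0.635
t 12.30 ang 0.961 Tz 0.146 j6 eff -0.252 q6 1.936 F [-1.5  4.1  5.5] pos [ 0.5935 -0.1996  0.2054] op 0.636
t 12.50 ang 1.021 Tz 0.138 j6 eff -0.272 q6 1.996 F [-1.1  3.   5.5] pos [ 0.5935 -0.1995  0.2055] op 0.635
t 12.60 ang 1.051 Tz 0.096 j6 eff -0.271 q6 2.026 F [-1.3  3.8  6.3] pos [ 0.5935 -0.1996  0.2055] op 0.638
```

```bash
python3 -m pendant '[[[0,0,0,0,0,0.03,0.2]]]' >/dev/null; python3 r.py
python3 -m pendant '[[[0,0,0,0,0,0.03,0.2]]]' >/dev/null; python3 r.py
python3 -m pendant '[[[0,0,0,0,0,0.02,0.2]]]' >/dev/null; python3 r.py
python3 -m pendant '[[[0,0,0,0,0,0.02,0.2]]]' >/dev/null; python3 r.py
```

```text
t 12.70 ang 1.081 Tz 0.098 j6 eff -0.272 q6 2.056 F [-1.6  3.9  5.4] pos [ 0.5935 -0.1995  0.2054] op 0.638
t 12.80 ang 1.111 Tz 0.150 j6 eff -0.272 q6 2.086 F [-1.   3.5  5.6] pos [ 0.5935 -0.1995  0.2054] op 0.639
t 12.90 ang 1.130 Tz 0.145 j6 eff -0.051 q6 2.106 F [-0.8  4.1  5.3] pos [ 0.5935 -0.1996  0.2054] op 0.642
t 13.00 ang 1.150 Tz 0.141 j6 eff -0.134 q6 2.126 F [-1.3  4.2  4.8] pos [ 0.5935 -0.1995  0.2054] op 0.639
```

```bash
python3 -m pendant '[[[0,0,0,0,0,0.02,0.2]]]' >/dev/null; python3 r.py
python3 -m pendant '[[[0,0,0,0,0,0.02,0.2]]]' >/dev/null; python3 r.py
python3 -m pendant '[[[0,0,0,0,0,0.02,0.2]]]' >/dev/null; python3 r.py
```

```text
t 13.10 ang 1.170 Tz 0.175 j6 eff -0.140 q6 2.146 F [-1.4  2.7  5.1] pos [ 0.5935 -0.1995  0.2054] op 0.643
t 13.20 ang 1.190 Tz 0.129 j6 eff -0.141 q6 2.166 F [-0.7  4.   6.5] pos [ 0.5936 -0.1995  0.2055] op 0.633
t 13.30 ang 1.210 Tz 0.097 j6 eff -0.141 q6 2.186 F [-0.3  4.1  6. ] pos [ 0.5935 -0.1995  0.2054] op 0.638
```

```bash
python3 -m pendant '[[[0,0,0,0,0,0.02,0.2]]]' >/dev/null; python3 r.py
python3 -m pendant '[[[0,0,0,0,0,0.02,0.2]]]' >/dev/null; python3 r.py
python3 - <<'E'
from h import *
p,d=ctrl.camera('scene');q,d=ctrl.camera('top')
cv2.imwrite('pics/s9.png',cv2.resize(p[110:270,140:340,::-1],None,fx=4,fy=3.7,interpolation=2))
cv2.imwrite('pics/t9.png',cv2.resize(q[180:280,310:430,::-1],None,fx=5,fy=5,interpolation=2))
E
```

```text
t 13.40 ang 1.230 Tz 0.135 j6 eff -0.141 q6 2.206 F [-0.2  2.8  5.1] pos [ 0.5936 -0.1995  0.2054] op 0.638
t 13.50 ang 1.250 Tz 0.137 j6 eff -0.141 q6 2.226 F [-0.9  3.   5.2] pos [ 0.5936 -0.1995  0.2054] op 0.637
```

View pics/s9.png

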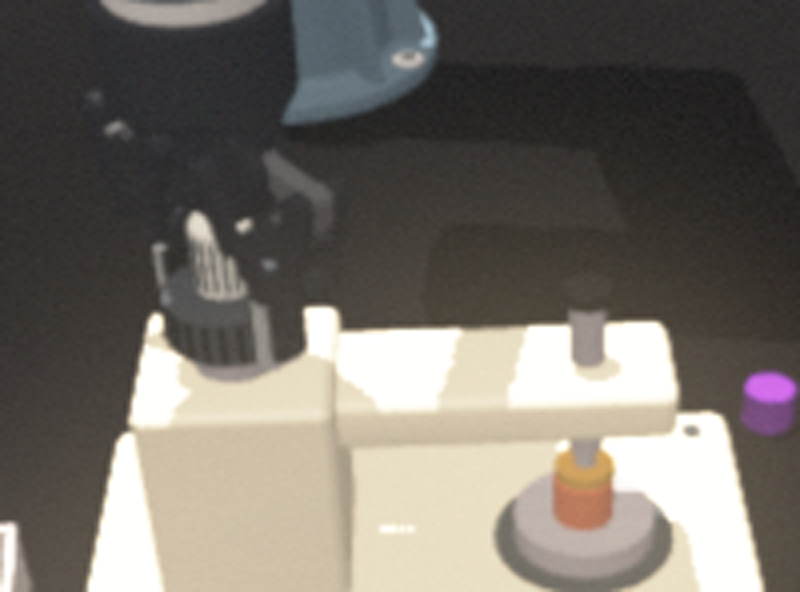

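View pics/t9.png

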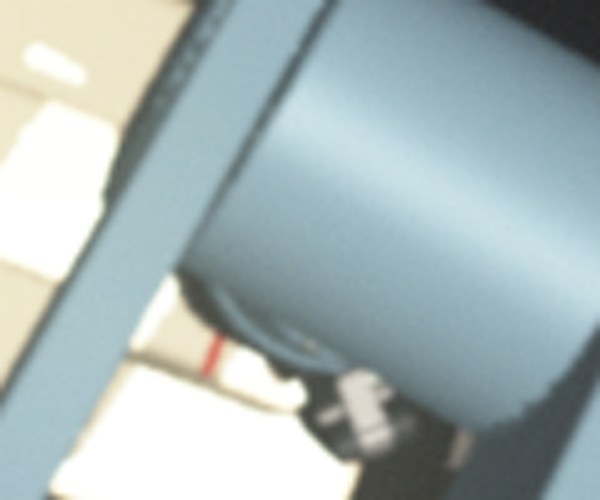

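No stop yet. Re-reading the initial mark from its outer end gives about 75°, or 1.3 rad, so I'll continue in small steps.

```bash
python3 -m pendant '[[[0,0,0,0,0,0.02,0.2]]]' >/dev/null; python3 r.py
python3 -m pendant '[[[0,0,0,0,0,0.02,0.2]]]' >/dev/null; python3 r.py
python3 -m pendant '[[[0,0,0,0,0,0.02,0.2]]]' >/dev/null; python3 r.py
python3 -m pendant '[[[0,0,0,0,0,0.02,0.2]]]' >/dev/null; python3 r.py
```

```text
t 13.70 ang 1.268 Tz 1.936 j6 eff 1.469 q6 2.244 F [-1.1  3.1  5.3] pos [ 0.5936 -0.1995  0.2054] op 0.633
t 13.80 ang 1.288 Tz 0.704 j6 eff -0.049 q6 2.264 F [-0.4  2.8  5.4] pos [ 0.5939 -0.2003  0.2054] op 0.632
t 13.90 ang 1.308 Tz 3.084 j6 eff 2.757 q6 2.284 F [1.1 0.8 5.2] pos [ 0.5939 -0.2003  0.2054] op 0.639
t 14.00 ang 1.330 Tz 2.045 j6 eff 1.460 q6 2.306 F [ 4.2 -2.6  4.2] pos [ 0.594  -0.2011  0.2054] op 0.636
```

Torque jumped to 2–3 N·m at about 1.26 rad, so the ring is on its stop. I'll let go and rise straight up.

```bash
python3 -m pendant '[[[0,0,0,0,0,0,-1],[0,0,0,0,0,0,-1],[0,0,0,0,0,0,-1],[0,0,0,0,0,0,-1],[0,0,0,0,0,0,-1],[0,0,0,0,0,0,-1],[0,0,0,0,0,0,-1]]]'; python3 r.py
python3 -m pendant '[[[0,0,-0.02,0,0,0,-1],[0,0,-0.03,0,0,0,-1],[0,0,-0.04,0,0,0,-1],[0,0,-0.03,0,0,0,-1],[0,0,0,0,0,0,-1]]]'; python3 r.py
```

```text
time_s: 14.7
eef_pos: [0.5929, -0.2, 0.2043]
eef_rot: [-0.0, -0.16, 0.987, 0.0]
wrist_force: [-0.1, 0.9, 0.8]
opening: 0.995
t 14.70 ang 1.330 Tz -0.006 j6 eff 0.001 q6 2.305 F [-0.1  0.9  0.8] pos [ 0.5929 -0.2     0.2043] op 0.995
time_s: 15.2
eef_pos: [0.595, -0.2011, 0.3306]
eef_rot: [0.004, -0.16, 0.987, -0.003]
wrist_force: [0.3, -0.3, 1.2]
opening: 1.003
t 15.20 ang 1.330 Tz 0.040 j6 eff -0.001 q6 2.305 F [ 0.3 -0.3  1.2] pos [ 0.595  -0.2011  0.3306] op 1.003
```

```bash
python3 -m pendant '[[[0.037,-0.024,0,0,0,0,-1],[0.037,-0.024,0,0,0,0,-1],[0.037,-0.024,0,0,0,0,-1],[0.037,-0.024,0,0,0,0,-1],[0.037,-0.024,0,0,0,0,-1],[0.037,-0.024,0,0,0,0,-1],[0.037,-0.024,0,0,0,0,-1],[0.037,-0.024,0,0,0,0,-1],[0,0,0,0,0,0,-1],[0,0,0,0,0,0,-1]]]'
python3 - <<'E'
from h import *
p,d=ctrl.camera('scene');q,dt=ctrl.camera('top');np.savez('top1.npz',p=q,d=dt);np.savez('scene1.npz',p=p,d=d)
cv2.imwrite('pics/s10.png',p[:,:,::-1]);cv2.imwrite('pics/t10f.png',q[:,:,::-1])
a=np.hstack([cv2.resize(p[150:250,160:260,::-1],(400,400),interpolation=2),cv2.resize(q[190:270,320:400,::-1],(400,400),interpolation=2)])
cv2.imwrite('pics/c10.png',a)
W=unproj('scene',d);m=np.hypot(W[...,0]-.645,W[...,1]+.06)<.02
print(np.sort(W[...,2][m])[-12:].round(4))
E
```

```text
time_s: 16.2
eef_pos: [0.372, -0.4761, 0.3233]
eef_rot: [-0.0, -0.159, 0.987, 0.001]
wrist_force: [0.3, 0.7, 0.4]
opening: 1.003
[0.2072 0.2072 0.2074 0.2075 0.2075 0.2076 0.2077 0.2077 0.2077 0.2079
 0.2082 0.2089]
```

View pics/c10.png

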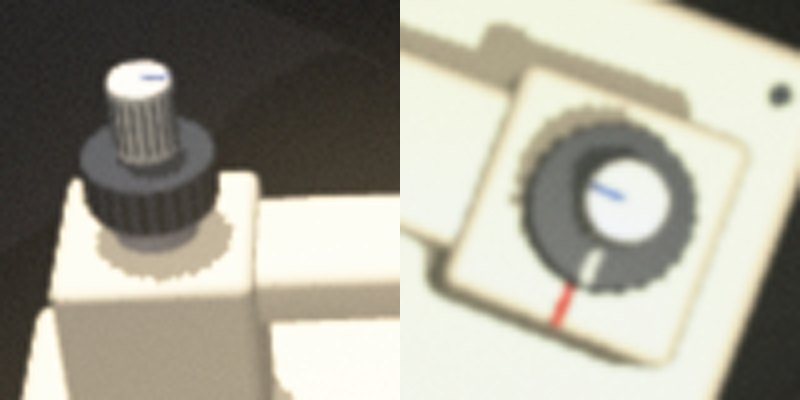

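View pics/s10.png

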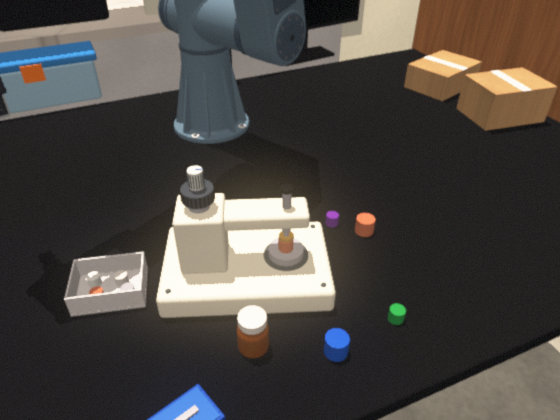

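View pics/t10f.png

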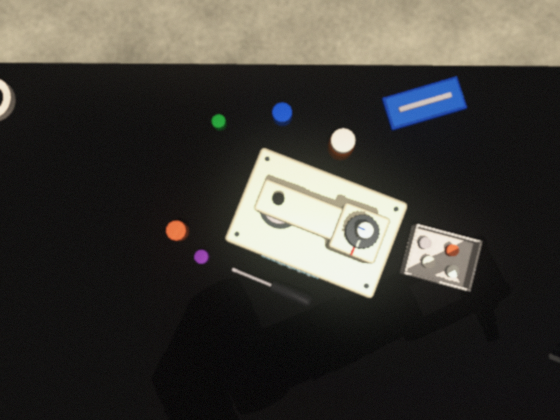

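The white ring mark now runs straight onto the red mark, at (590,265) and (565,305) in the crop. The bystanders are where they were and the sample stands under the foot. One last check is the knob angle, before the ring move and after it.

Run:
```python
from h import *
def blue(n,f):
    s=np.load(f);p=s['p'];p=cv2.resize(p,None,fx=4,fy=4,interpolation=2);h=cv2.cvtColor(p,cv2.COLOR_RGB2HSV)
    m=(h[...,0]>100)&(h[...,0]<130)&(h[...,1]>60);c=proj(n,[.5935,-.2,.2455])
    v,u=np.nonzero(m);u=(u+.5)/4-.5;v=(v+.5)/4-.5;k=np.hypot(u-c[0],v-c[1])<9;P=np.array([ray(n,a,b,.2455)[:2] for a,b in zip(u[k],v[k])])
    x,y=np.linalg.svd(P-P.mean(0),full_matrices=False)[2][0];g=P.mean(0)-[.5935,-.2]
    if x*g[0]+y*g[1]<0:x,y=-x,-y
    return np.arctan2(y,x),k.sum()
for n,f in(('top','top0.npz'),('top','top1.npz'),('scene','scene0.npz'),('scene','s6.npz'),('scene','scene1.npz')):print(n,f,blue(n,f))
for f in('scene0.npz','s6.npz','scene1.npz'):
    s=np.load(f);W=unproj('scene',s['d']);m=np.hypot(W[...,0]-.645,W[...,1]+.06)<.02;z=np.sort(W[...,2][m])[-30:];print(f,z.mean().round(5))
    h=cv2.cvtColor(s['p'],cv2.COLOR_RGB2HSV);r=(h[...,0]<10)&(h[...,1]>140);r[:225]=0;r[260:]=0;r[:,:270]=0;r[:,300:]=0;v,u=np.nonzero(r);print(' sample px',u.mean().round(2),v.max())
```

```text
top top0.npz (np.float64(2.758575712598962), np.int64(39))
top top1.npz (np.float64(1.2148610454674924), np.int64(24))
scene scene0.npz (np.float64(2.756216178431968), np.int64(59))<stdin>:6: RuntimeWarning: Mean of empty slice.
  ret = ret.dtype.type(ret / rcount)
Traceback (most recent call last):
numpy.linalg.LinAlgError: 1-dimensional array given. Array must be at least two-dimensional
```

```bash
python3 -c "
from h import *
st(); print(ctrl.hand_in())"
```

```text
t 16.3 pos [ 0.3734 -0.4749  0.3238] yaw -2.8194 zax [-0.      0.0011 -1.    ] q [-1.101  0.199  1.45   0.     1.494  1.718] F [ 0.23 -0.24  0.41] T [-0.019  0.021  0.013] op 1.0
the job is handed in; nothing more can be done
None
```

The foot is pressing the copper test piece with about 12 N, and the lock ring is on its stop. I handed the job in at 16.3 s with the gripper open and clear of everything; no verdict comes back.

**Knob:** I wound the inner knob clockwise by 1.595 rad. The foot touched at about 1.20 rad, where the torque began rising at 0.45 N·m/rad. That puts the setting 0.40 rad past touch, and the turning torque had risen 0.18 N·m, which is also 12 N. The ring's mark did not move while I wound the knob.

**Ring:** I turned the lock ring clockwise 1.26 rad onto its stop, where the torque jumped from 0.14 to 2–3 N·m. The pads then slipped on the ring a little before I let go. Its white mark now meets the red mark.

**Last checks:**
- **Knob setting:** the ram height is the same before and after the ring move (0.2076 m), so the ring move did not disturb the setting.
- **Test piece and bystanders:** in the final pictures the test piece and everything else on the bench look unmoved.
- **Small disagreements:** ram travel gives 1.58 rad for the knob, and the short blue line gives 1.54 rad. Both are within about 0.05 rad of the 1.595 rad the tool turned. The blue line could not be measured in the picture taken just before the ring move, because the colour mask found nothing there. That script stopped at that point, so the test piece's pixel position was judged by eye only.
- **Ring estimate:** my first reading of the ring's remaining travel (1.15 rad) was too low. The stop was found by feel at 1.26 rad.

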